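Line up the impact sockets by width on the socket tray

TASK

Put the four loose impact sockets back on the aluminium socket tray in order of width (diameter, not height), one to a pad: the narrowest on the pad next to the tray's yellow end, and so on to the widest at the grey end. Stand each one upright in the middle of its pad and let go, and leave the pressure gauge lying among them where it is.

Things in the scene. Friction and masses are not known exactly. Their poses are not given: they have to be found in the camera images.
- socket_red: Loose round impact socket of black steel with a bright red band and top face, 25 mm in diameter (narrowest of the four) and 60 mm tall, standing upright with its dark hexagon mouth up. Origin: centre of its underside; z up along its axis.
- socket_white: Loose round impact socket of black steel with a bright white band and top face, 33 mm in diameter (second narrowest of the four) and 48 mm tall, standing upright with its dark hexagon mouth up. Origin: centre of its underside; z up along its axis.
- socket_green: Loose round impact socket of black steel with a bright green band and top face, 41 mm in diameter (second widest of the four) and 75 mm tall, standing upright with its dark hexagon mouth up. Origin: centre of its underside; z up along its axis.
- socket_blue: Loose round impact socket of black steel with a bright blue band and top face, 50 mm in diameter (widest of the four) and 55 mm tall, standing upright with its dark hexagon mouth up. Origin: centre of its underside; z up along its axis.
- pad1: Fixed flat round black rubber pad with a small white centre dot, 70 mm in diameter, 3 mm thick, number 1 of four alike in a straight row at 82 mm spacing on the aluminium tray (390 x 92 mm, 12 mm high). It is an end pad of the row. Origin: centre of its underside, level with the tray's top, so a socket stands 3 mm above it; y runs along the row from pad1 to pad4, x across it, z up.
- pad2: Fixed flat round black rubber pad with a small white centre dot, 70 mm in diameter, 3 mm thick, number 2 of four alike in a straight row at 82 mm spacing on the aluminium tray (390 x 92 mm, 12 mm high). Origin: centre of its underside, level with the tray's top, so a socket stands 3 mm above it; y runs along the row from pad1 to pad4, x across it, z up.
- pad3: Fixed flat round black rubber pad with a small white centre dot, 70 mm in diameter, 3 mm thick, number 3 of four alike in a straight row at 82 mm spacing on the aluminium tray (390 x 92 mm, 12 mm high). Origin: centre of its underside, level with the tray's top, so a socket stands 3 mm above it; y runs along the row from pad1 to pad4, x across it, z up.
- pad4: Fixed flat round black rubber pad with a small white centre dot, 70 mm in diameter, 3 mm thick, number 4 of four alike in a straight row at 82 mm spacing on the aluminium tray (390 x 92 mm, 12 mm high). It is an end pad of the row. Origin: centre of its underside, level with the tray's top, so a socket stands 3 mm above it; y runs along the row from pad1 to pad4, x across it, z up.
- yellow_end: Fixed yellow end plate on one end of the tray (80 mm across the tray, 28 mm along it, 6 mm high), 55 mm from the centre of the end pad next to it, either pad1 or pad4; a grey plate is on the other end. Origin: centre of its underside; y along the row.
- gauge: Loose dial gauge lying on its back among the sockets: black round case 58 mm wide, 24 mm high, white face up, brass stem reaching 53 mm from the centre along its -x. Not to be moved. Origin: centre of the case's underside. Small hardware under 40 mm tall lies in the gaps between the sockets along world y; along world x each socket is free on both sides for fingers.
Mind the look-alikes: they are no part of the job. What is shaped like the socket_red but purple is not meant.

How it is judged:
At the end, for the whole second after the job is handed in: Each socket stands upright (within 0.1 rad) and at rest on its own pad, its axis within 12 mm of the pad's centre and its underside on the pad (within 5 mm): narrowest to widest from the yellow end to the grey end. The gauge is within 20 mm of where it started (((horizontal distance between yellow_end and pad1 below 0.1 m and horizontal distance between socket_red and pad1 below 0.012 m and z of socket_red in the frame of pad1 below 0.008 m and horizontal distance between socket_white and pad2 below 0.012 m and z of socket_white in the frame of pad2 below 0.008 m and horizontal distance between socket_green and pad3 below 0.012 m and z of socket_green in the frame of pad3 below 0.008 m and horizontal distance between socket_blue and pad4 below 0.012 m and z of socket_blue in the frame of pad4 below 0.008 m) or (horizontal distance between yellow_end and pad4 below 0.1 m and horizontal distance between socket_red and pad4 below 0.012 m and z of socket_red in the frame of pad4 below 0.008 m and horizontal distance between socket_white and pad3 below 0.012 m and z of socket_white in the frame of pad3 below 0.008 m and horizontal distance between socket_green and pad2 below 0.012 m and z of socket_green in the frame of pad2 below 0.008 m and horizontal distance between socket_blue and pad1 below 0.012 m and z of socket_blue in the frame of pad1 below 0.008 m)) and angle between each of socket_red, socket_white, socket_green, socket_blue's own z axis and vertical below 0.1 rad and linear speed of each of socket_red, socket_white, socket_green, socket_blue below 0.02 m/s and distance of gauge from where it was at the start of the episode below 0.02 m); the robot touches nothing.
It fails at once if the pressure gauge is disturbed (shifted over 20 mm) (distance of gauge from where it was at the start of the episode above 0.02 m).
It also fails if it takes over 102 s, if anything falls off the work surface, if the arm or the gripper's body presses on something with over 40 N, if the wrist force passes 120 N, or if a joint passes its speed limit or range.

ROBOT

A 7-joint arm with a two-finger parallel gripper is mounted at the origin on the work surface. World frame = base frame: x ahead of the robot, y to its left, z up, the work surface at z = 0. Lengths are in m, angles in rad, forces in N, time in s.
With the tool pointing down it reaches from about 0.4 to 0.925 m from the base axis. Payload 5.6 kg.
Tool frame: the origin (TCP) lies at the very end of the fingers, on their centre line; the grasp point (between the pads) lies 19 mm behind it (hold_point_z is the distance from the TCP to the grasp point, in m); z points along the fingers, y is the direction in which the jaws open and shut (so a half turn about z gives the same grasp; the last joint's range is limited). The gripper opens to 85 mm and grips with 20 to 120 N. Pads are 22 mm wide; open, the fingers measure 114 mm over their backs; the gripper's body (76 mm by 85 mm) begins 54 mm behind the grasp point. The pads swing forward as they close: fully open they stand 13 mm farther back than shut.
Start: joints at [-1.354, 0.468, -0.012, 1.603, 0.006, 1.071, -0.056], TCP at [0.167, 0.628, 0.231] pointing down, gripper open.
Joint ranges: [-2.53, 2.53], [-0.31, 2.02], [-1.57, 1.55], [0.28, 2.44], [-1.29, 4.43], [0.15, 1.84], [-2.92, 2.92]. Speed limits (rad/s): [2.57, 2.57, 3.14, 3.14, 3.14, 3.14, 3.14].

INTERFACE

Orientations are given as a unit quaternion [w, x, y, z].
In Python, from cell import * gives the robot as it stands.
- The arm moves only by the tool apply_moves, never from a script. Its argument "commands" is one flat list of numbers, 5 for each row, row after row: the closure, from -1 (fully open) to 1 (shut), then the shift along the tool's x, y, z in m, then the turn about the tool's z in rad. A call has 1 to 8 rows; each row shifts and turns the commanded pose from where the row before left it, along the tool's axes as they then stand; what a row does not reach is not made up. A row lasts 1/12 s, in which the tool goes at most 41.7 mm and 7.16 degrees, less where a joint would pass 70% of its speed; a pose out of reach is approached as far as the arm can. A call with a gripper value outside its range is refused whole. The fingers move at their own pace and stop on an object; "force" is the grip in N (left out, the last holds). Time passes only in rows, so rows that do not move let the fingers close. It gives the time, the measured TCP pose, the force and the opening at its end, in the units of the state.
- read_state(): the state, without advancing time (a new reading comes with each control period).
- camera(name): name is "scene" or "top" or "wrist"; returns the picture (480x640x3 uint8, blue, green, red); there is no depth.
- calibration(name): a dict with "K" (3x3 intrinsics, pixels), "eye" and "attitude" of the camera in the world. Camera axes: x right, y down, z forward; pixel columns grow to the right and rows downward; lengths in m; the calibration is good to about 2 mm. The wrist camera is an equidistant fisheye: a pixel r from the principal point sees the ray r / f radians off the axis. A picture is of the moment at which its call begins: read the wrist's pose just before it. calibration takes no time and is no camera call; for the wrist camera it gives the pose at the moment of the call.
- sign_off(): hands the job in, once; it reports no verdict.
The state is a dict: "clock": time; "joint_positions": joint angles; "joint_velocities": joint speeds; "tau": joint torques, N m; "tool_pos": TCP position; "tcp_rot": TCP orientation; "force": force on the tool from outside, world axes, zero at the start; "moment": the same for the moment, N m; "opening": opening from 0.0 (shut) to 1.0 (fully open).
Only numpy, scipy, OpenCV 4.12 (cv2) and the standard library are available. Lean on these libraries where they do the work, as an engineer would, in place of code of your own. Each camera call takes 0.05 s, during which the arm holds its last target. There are 200 camera calls.

## Working session

There is one attempt and no reset: what is moved stays moved. The work goes in short steps, Python scripts to look and compute and a tool call to move; the robot and the scene stay as the last step left them, time stands still between calls to the robot, and variables do not carry over. Pictures are saved under pics/ and viewed, about 12 in all and at most 16, crops included, and the job is handed in when it is done.

Besides the shell and the picture viewer there is one more tool, called after "Emit:" by a JSON object that holds its "fn" and its "kwargs". apply_moves: Moves the arm, as the interface text tells. Its arguments: {"type":"object","properties":{"commands":{"type":"array","items":{"type":"number"}},"force":{"type":"number"}},"required":["commands"]}

```bash
mkdir -p pics; ls; python3 - <<'E'
from cell import *
import cv2
s=read_state();print({k:s[k] for k in("clock","tool_pos","tcp_rot","force","opening")})
for n in("top","scene"):
    c=calibration(n);print(n,c)
    cv2.imwrite(f"pics/{n}0.png",camera(n))
E
```

```text
pics
{'clock': 0.0, 'tool_pos': array([0.16690729, 0.6276132 , 0.23033628]), 'tcp_rot': array([-6.12576124e-05,  1.29593904e-01,  9.91566742e-01, -9.01810356e-04]), 'force': array([-0.44262134,  0.64512942, -0.15386713]), 'opening': 1.0040552403430187}
top {'K': array([[488.04801581,   0.        , 324.01577394],
       [  0.        , 488.04801581, 244.25358254],
       [  0.        ,   0.        ,   1.        ]]), 'eye': array([0.4479745 , 0.00649918, 0.89568215]), 'attitude': array([-0.03920118,  0.70658128, -0.70581927,  0.03202068])}
scene {'K': array([[433.14577052,   0.        , 319.75845165],
       [  0.        , 433.14577052, 232.93686737],
       [  0.        ,   0.        ,   1.        ]]), 'eye': array([0.90961021, 0.63070149, 0.52406989]), 'attitude': array([-0.12781083,  0.26084635,  0.8429692 , -0.45279852])}
```

View pics/top0.png

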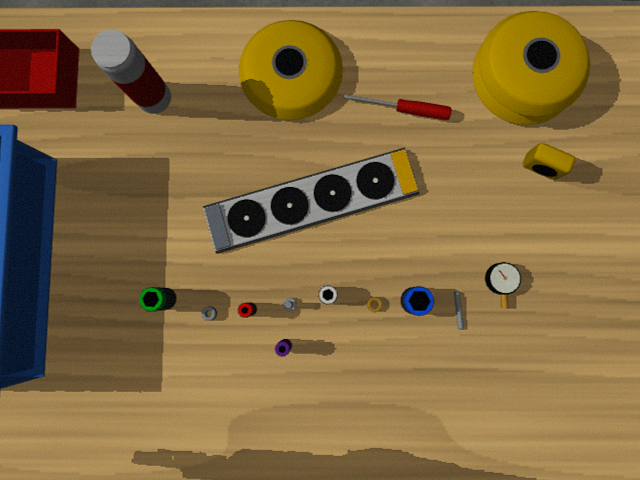

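View pics/scene0.png

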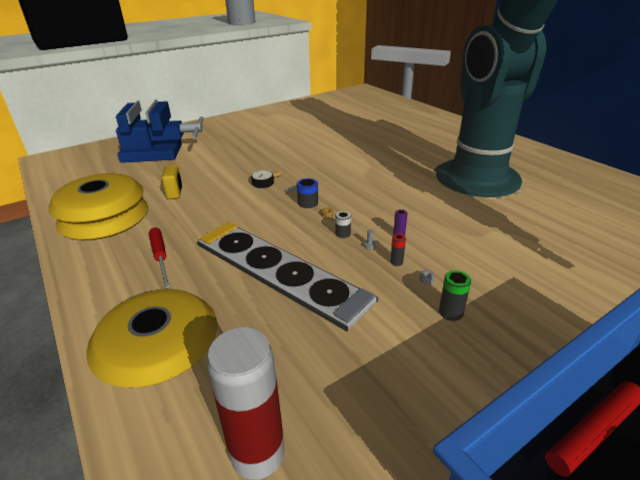

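The top view has +x up and +y left. The sockets are green (151,299), red (246,310), white (327,295) and blue (419,301). The pad dots run from (246,218) to (376,180), with the yellow end on the right. The gauge is at (503,279). I'll enlarge for finer readings.

```bash
cat > h.py <<'E'
from cell import *
import numpy as np, cv2
from scipy.spatial.transform import Rotation as R
def rot(q): return R.from_quat(np.roll(q,-1))
def px2w(n,uv,z):
    c=calibration(n); A=rot(c["attitude"]).as_matrix()
    d=A@np.linalg.inv(c["K"])@np.array([*uv,1.]); return c["eye"]+d*(z-c["eye"][2])/d[2]
def proj(n,p):
    c=calibration(n); v=c["K"]@(rot(c["attitude"]).as_matrix().T@(np.array(p)-c["eye"])); return v[:2]/v[2]
E
python3 - <<'E'
from h import *
im=cv2.imread("pics/top0.png")
cs=[((151,299),.075),((246,310),.06),((327.5,295),.048),((419,301),.055)]
def crop(u,v,w=32,f=8,):
    return cv2.resize(im[v-w:v+w,u-w:u+w],None,fx=f/2,fy=f/2,interpolation=cv2.INTER_CUBIC)
t=np.hstack([crop(151,299),crop(246,310),crop(328,295)][:3]);b=np.hstack([crop(419,301),crop(246,218),crop(376,180)])
cv2.imwrite("pics/c.png",np.vstack([t,b]))
for n,(uv,z) in zip("grwb",cs): print(n,px2w("top",uv,z).round(4))
P=[px2w("top",uv,.015) for uv in((246.3,218),(290,205.7),(333,193),(376,180.5))]
for p in P: print(p.round(4))
print(np.linalg.norm(np.diff(P,axis=0),axis=1), px2w("top",(55,250),.1))
print("gauge",px2w("top",(503,278),.024),"scr box",px2w("scene",(450,445),.1),px2w("scene",(450,445),.2))
E
```

```text
g [0.4385 0.305  0.075 ]
r [0.42   0.1476 0.06  ]
w [0.4456 0.009  0.048 ]
b [ 0.4357 -0.1473  0.055 ]
[0.5851 0.1576 0.015 ]
[0.6079 0.0779 0.015 ]
[ 0.6314 -0.0008  0.015 ]
[ 0.6547 -0.0797  0.015 ]
[0.08287343 0.08212642 0.08230557] [0.51866499 0.45745389 0.1       ]
gauge [ 0.47604055 -0.30259704  0.024     ] scr box [0.67219096 0.49626745 0.1       ] [0.72817684 0.52796837 0.2       ]
```

View pics/c.png

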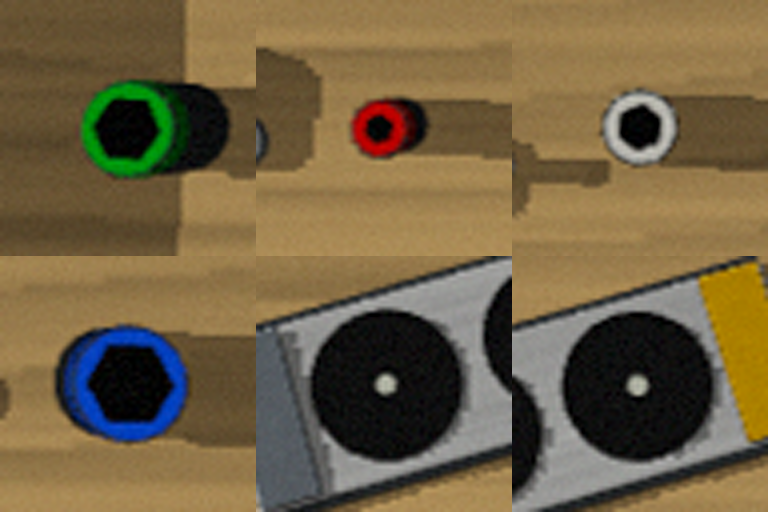

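Emit:
{"fn": "apply_moves", "kwargs": {"commands": [-1,0,0,-0.01,0.12,-1,0,0,-0.01,0.12,-1,0,0,0,0.12,-1,0,0,0,0.12,-1,0,0,0,0.12,-1,0,0,0,0.12,-1,0,0,0,0.12,-1,0,0,0,0.12], "force": 50}}

```text
clock: 0.77
tool_pos: [0.1669, 0.6278, 0.2507]
tcp_rot: [0.0, 0.575, 0.818, -0.0]
force: [0.4, -0.5, 0.5]
opening: 0.996
```

Emit:
{"fn": "apply_moves", "kwargs": {"commands": [-1,0,0,0,0.12,-1,0,0,0,0.12,-1,0,0,0,0.111,-1,-0.03,0.016,0,0,-1,-0.03,0.016,0,0,-1,-0.03,0.016,0,0,-1,-0.03,0.016,0,0,-1,-0.03,0.016,0,0]}}

```text
clock: 1.43
tool_pos: [0.2474, 0.4764, 0.2508]
tcp_rot: [0.0, 0.707, 0.707, -0.0]
force: [0.3, -0.6, 0.2]
opening: 1.001
```

Emit:
{"fn": "apply_moves", "kwargs": {"commands": [-1,-0.03,0.016,0,0,-1,-0.03,0.016,0,0,-1,-0.03,0.016,0,0,-1,-0.03,0.016,0,0,-1,-0.03,0.016,0,0,-1,-0.03,0.016,0,0,-1,-0.03,0.016,0,0,-1,-0.03,0.016,0,0]}}

```text
clock: 2.1
tool_pos: [0.3753, 0.2365, 0.2512]
tcp_rot: [-0.0, 0.707, 0.707, -0.0]
force: [0.8, 0.0, -0.2]
opening: 0.999
```

Emit:
{"fn": "apply_moves", "kwargs": {"commands": [-1,-0.0292,0.015,0,0,-1,-0.0292,0.015,0,0,-1,-0.0291,0.0147,0,0,-1,0,0,0.03,0,-1,0,0,0.04,0,-1,0,0,0.03,0,-1,0,0,0,0]}}

```text
clock: 2.68
tool_pos: [0.4158, 0.1487, 0.1467]
tcp_rot: [-0.001, 0.707, 0.707, -0.005]
force: [-0.4, -1.2, -0.9]
opening: 0.998
```

```bash
cat >> h.py <<'E'
def wproj(c,p):
    v=rot(c["attitude"]).as_matrix().T@(np.array(p)-c["eye"]); t=np.arctan2(np.hypot(v[0],v[1]),v[2]); K=c["K"]
    return K[:2,2]+K[0,0]*t*v[:2]/np.hypot(v[0],v[1])
def wpx(c,uv,z):
    d=(np.array(uv)-c["K"][:2,2]); r=np.hypot(*d); t=r/c["K"][0,0]
    v=rot(c["attitude"]).as_matrix()@np.array([*(d/r*np.sin(t)),np.cos(t)]); return c["eye"]+v*(z-c["eye"][2])/v[2]
E
python3 - <<'E'
from h import *
c=calibration("wrist"); im=camera("wrist"); print(c,read_state()["tool_pos"])
for p in((.42,.149,.06),(.4456,.009,.048),(.4385,.305,.075)):
    q=wproj(c,p); print(q); cv2.drawMarker(im,tuple(int(x) for x in q.round()),(255,0,255),0,12,1)
cv2.imwrite("pics/w1.png",im)
E
```

```text
{'K': array([[371.64829954,   0.        , 317.48362272],
       [  0.        , 371.64829954, 238.16362152],
       [  0.        ,   0.        ,   1.        ]]), 'eye': array([0.41701754, 0.22559648, 0.28849547]), 'attitude': array([ 1.53572617e-01,  9.88128450e-01,  7.32014030e-05, -4.19672755e-03])} [0.41764908 0.14938202 0.14924014]
[325.14878588 243.77691989]
[353.88496242 395.71027472]
[358.09740836  -8.01702965]
```

View pics/w1.png

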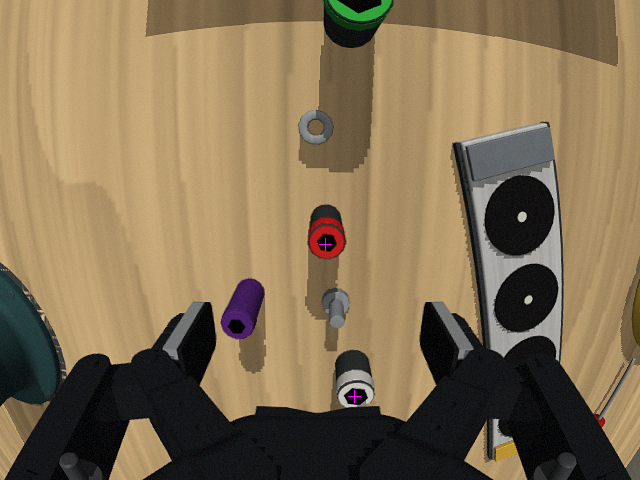

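The wrist view agrees: red's mouth is at (326,243), right on its projected position, and white matches too. I'll descend and grip.

Emit:
{"fn": "apply_moves", "kwargs": {"commands": [-1,0,0.002,0.035,0,-1,0,0,0.035,0,-1,0,0,0.035,0,-1,0,0,0.025,0,0.2,0,0,0,0,1,0,0,0,0,1,0,0,0,0,1,0,0,0,0]}}

```text
clock: 3.4
tool_pos: [0.4235, 0.1517, 0.0236]
tcp_rot: [0.001, 0.707, 0.707, 0.002]
force: [-0.0, 0.0, -0.5]
opening: 0.452
```

Emit:
{"fn": "apply_moves", "kwargs": {"commands": [1,0,0,0,0,1,0,0,0,0,1,0,0,0,0,1,0,0,0,0]}}

```text
clock: 3.73
tool_pos: [0.4228, 0.1516, 0.0233]
tcp_rot: [0.0, 0.707, 0.707, 0.002]
force: [-1.7, 1.0, 10.3]
opening: 0.28
```

Emit:
{"fn": "apply_moves", "kwargs": {"commands": [1,0,0,-0.03,0,1,0,0,-0.03,0,1,0,0,-0.03,0,1,0,0,-0.03,0,1,-0.023,0.023,0,0,1,-0.023,0.023,0,0,1,-0.023,0.023,0,0,1,-0.023,0.023,0,0]}}

```text
clock: 4.4
tool_pos: [0.5147, 0.0584, 0.1428]
tcp_rot: [0.0, 0.707, 0.708, 0.001]
force: [0.2, 0.0, -1.5]
opening: 0.279
```

Emit:
{"fn": "apply_moves", "kwargs": {"commands": [1,-0.023,0.023,0,0,1,-0.023,0.023,0,0,1,-0.023,0.023,0,0,1,-0.023,0.023,0,0,1,-0.023,0.023,0,0,1,-0.023,0.023,0,0,1,0,0,0,0,1,0,0,0,0]}}

```text
clock: 5.07
tool_pos: [0.652, -0.0815, 0.1419]
tcp_rot: [0.001, 0.708, 0.706, -0.0]
force: [-0.6, 0.6, -1.8]
opening: 0.277
```

Emit:
{"fn": "apply_moves", "kwargs": {"commands": [1,0.0035,0.0025,0.025,0,1,0,0,0.025,0,1,0,0,0.025,0,1,0,0,0.01,0,1,0,0,0,0,1,0,0,0,0]}}

```text
clock: 5.57
tool_pos: [0.654, -0.0752, 0.0569]
tcp_rot: [-0.0, 0.707, 0.707, 0.0]
force: [0.7, -0.2, -1.5]
opening: 0.275
```

```bash
python3 - <<'E'
from h import *
c=calibration("wrist"); s=read_state(); im=camera("wrist"); t=s["tool_pos"]; print(t,s["tcp_rot"])
for p in((.6547,-.0797,.015),(t[0],t[1]-.002,t[2]-.0233+.06),(.6314,-.0008,.015),(.6079,.0779,.015)):
    q=wproj(c,p); print(q.round()); cv2.drawMarker(im,tuple(int(x) for x in q.round()),(255,0,255),0,12,1)
cv2.imwrite("pics/w2.png",im)
E
```

```text
[ 0.65404548 -0.07517355  0.05692492] [-9.79167798e-05  7.06858087e-01  7.07355381e-01  2.06017042e-05]
[319. 279.]
[318. 362.]
[272. 130.]
[226. -17.]
```

View pics/w2.png

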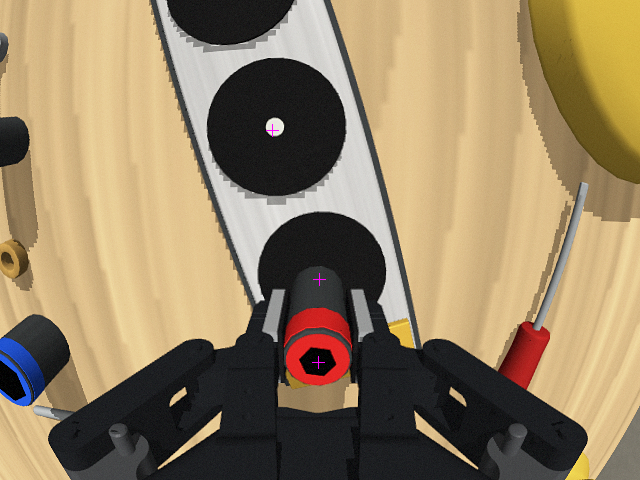

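Red is centred in the jaws and upright, with its mouth at (318,362). Pad 2's dot at (275,127) is within 2 mm of its predicted position. Now I'll lower and release.

Emit:
{"fn": "apply_moves", "kwargs": {"commands": [1,-0.002,0.001,0.009,0,1,0,0,0.0085,0,1,0,0,0,0,1,0,0,0,0]}}

```text
clock: 5.95
tool_pos: [0.655, -0.0779, 0.0387]
tcp_rot: [-0.0, 0.707, 0.707, -0.0]
force: [0.3, -1.0, -2.1]
opening: 0.28
```

Emit:
{"fn": "apply_moves", "kwargs": {"commands": [0.2,0,0,0,0,-0.3,0,0,0,0,-1,0,0,0,0,-1,0,0,0,0,-1,0,0,-0.02,0,-1,0,0,-0.03,0,-1,0,0,-0.04,0,-1,0,0,-0.02,0]}}

```text
clock: 6.62
tool_pos: [0.6568, -0.0786, 0.153]
tcp_rot: [0.002, 0.707, 0.707, 0.001]
force: [2.1, -1.1, 0.4]
opening: 0.996
```

Emit:
{"fn": "apply_moves", "kwargs": {"commands": [-1,0.0145,-0.035,0,0,-1,0.0145,-0.035,0,0,-1,0.0145,-0.035,0,0,-1,0.0145,-0.035,0,0,-1,0.0145,-0.035,0,0,-1,0.0145,-0.035,0,0,-1,0,0,0.02,0,-1,0,0,0,0]}}

```text
clock: 7.28
tool_pos: [0.4424, 0.0108, 0.1278]
tcp_rot: [-0.001, 0.706, 0.708, -0.0]
force: [-0.3, -0.2, 0.2]
opening: 1.002
```

Emit:
{"fn": "apply_moves", "kwargs": {"commands": [-1,0,0,0.03,0,-1,0,0,0.03,0,-1,0,0,0,0]}}

```text
clock: 7.53
tool_pos: [0.4433, 0.0084, 0.0656]
tcp_rot: [-0.002, 0.707, 0.707, -0.003]
force: [-1.3, -0.5, 0.2]
opening: 0.999
```

Emit:
{"fn": "apply_moves", "kwargs": {"commands": [-1,0,0.0015,0.025,0,-1,0,0,0.022,0,-1,0,0,0,0,0.2,0,0,0,0,1,0,0,0,0,1,0,0,0,0,1,0,0,0,0,1,0,0,0,0]}}

```text
clock: 8.2
tool_pos: [0.4475, 0.0094, 0.0232]
tcp_rot: [0.0, 0.707, 0.707, 0.001]
force: [-2.8, -0.1, 9.2]
opening: 0.372
```

Emit:
{"fn": "apply_moves", "kwargs": {"commands": [1,0,0,0,0,1,0,0,0,0,1,0,0,0,0]}}

```text
clock: 8.45
tool_pos: [0.4475, 0.0094, 0.0232]
tcp_rot: [0.0, 0.707, 0.707, 0.001]
force: [-1.3, -0.1, 9.6]
opening: 0.367
```

Emit:
{"fn": "apply_moves", "kwargs": {"commands": [1,0,0,-0.03,0,1,0,0,-0.03,0,1,0,0,-0.03,0,1,-0.0019,0.0369,0,0,1,-0.0019,0.0369,0,0,1,-0.0019,0.0369,0,0,1,-0.0019,0.0369,0,0,1,-0.0019,0.0369,0,0]}}

```text
clock: 9.12
tool_pos: [0.6324, 0.0002, 0.1123]
tcp_rot: [-0.0, 0.707, 0.707, 0.0]
force: [0.5, -0.0, -2.1]
opening: 0.371
```

Emit:
{"fn": "apply_moves", "kwargs": {"commands": [1,0,0,0,0,1,0,0,0.03,0,1,0,0,0.03,0,1,0,0,0,0,1,0,0,0,0]}}

```text
clock: 9.53
tool_pos: [0.6293, -0.0003, 0.0507]
tcp_rot: [-0.001, 0.707, 0.707, -0.002]
force: [-0.1, -0.4, -1.9]
opening: 0.368
```

Emit:
{"fn": "apply_moves", "kwargs": {"commands": [1,0,0.001,0.006,0,1,0,0,0.006,0,1,0,0,0,0,1,0,0,0,0,1,0,0,0,0]}}

```text
clock: 9.95
tool_pos: [0.6326, -0.0003, 0.0406]
tcp_rot: [0.0, 0.707, 0.707, 0.001]
force: [0.4, -0.2, -1.9]
opening: 0.365
```

```bash
python3 - <<'E'
from h import *
s=read_state(); print(s["tool_pos"]); im=camera("wrist"); cv2.imwrite("pics/w3.png",im)
E
```

```text
[ 6.32624542e-01 -2.71943472e-04  4.05875625e-02]
```

View pics/w3.png

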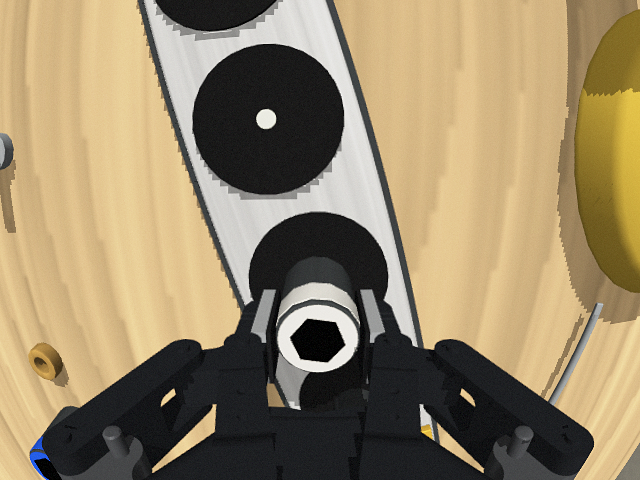

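White is held upright and centred on pad 3's column, about 2 mm above it. I'll lower and release it, then go to green.

Emit:
{"fn": "apply_moves", "kwargs": {"commands": [1,0,0,0.0025,0,1,0,0,0,0,0.2,0,0,0,0,-0.4,0,0,0,0,-1,0,0,0,0,-1,0,0,-0.02,0,-1,0,0,-0.04,0,-1,0,0,-0.04,0]}}

```text
clock: 10.67
tool_pos: [0.6309, -0.0005, 0.1369]
tcp_rot: [-0.001, 0.707, 0.707, -0.002]
force: [0.3, 0.3, -0.2]
opening: 0.996
```

Emit:
{"fn": "apply_moves", "kwargs": {"commands": [-1,0.0339,-0.0215,0,0,-1,0.0339,-0.0215,0,0,-1,0.0339,-0.0215,0,0,-1,0.0339,-0.0215,0,0,-1,0.0339,-0.0215,0,0,-1,0.0339,-0.0215,0,0,-1,0.0339,-0.0215,0,0,-1,0.0339,-0.0215,0,0]}}

```text
clock: 11.33
tool_pos: [0.459, 0.2723, 0.1375]
tcp_rot: [-0.0, 0.707, 0.707, 0.0]
force: [0.4, 1.2, 0.7]
opening: 1.003
```

Emit:
{"fn": "apply_moves", "kwargs": {"commands": [-1,0.0339,-0.0215,0,0,-1,0,0,0,0,-1,0,0,0.02,0,-1,0,0,0,0]}}

```text
clock: 11.67
tool_pos: [0.4368, 0.3047, 0.1153]
tcp_rot: [-0.0, 0.706, 0.708, -0.002]
force: [-0.3, -0.8, -1.6]
opening: 1.001
```

Emit:
{"fn": "apply_moves", "kwargs": {"commands": [-1,0,0.0015,0.03,0,-1,0,0,0.03,0,-1,0,0,0.028,0,-1,0,0,0,0,0,0,0,0,0,1,0,0,0,0,1,0,0,0,0,1,0,0,0,0]}}

```text
clock: 12.33
tool_pos: [0.4409, 0.3055, 0.0312]
tcp_rot: [-0.0, 0.707, 0.707, 0.001]
force: [-2.2, -2.4, 12.3]
opening: 0.466
```

Emit:
{"fn": "apply_moves", "kwargs": {"commands": [1,0,0,0,0,1,0,0,0,0,1,0,0,0,0]}}

```text
clock: 12.58
tool_pos: [0.4409, 0.3055, 0.0313]
tcp_rot: [-0.0, 0.707, 0.707, 0.001]
force: [-1.1, -1.0, 6.3]
opening: 0.47
```

Emit:
{"fn": "apply_moves", "kwargs": {"commands": [1,0,0,-0.03,0,1,0,0,-0.03,0,1,0,0,-0.03,0,1,-0.0283,0.021,0,0,1,-0.0283,0.021,0,0,1,-0.0283,0.021,0,0,1,-0.0283,0.021,0,0,1,-0.0283,0.021,0,0]}}

```text
clock: 13.25
tool_pos: [0.5457, 0.1622, 0.1203]
tcp_rot: [-0.0, 0.707, 0.707, 0.001]
force: [0.4, 0.6, -3.4]
opening: 0.468
```

Emit:
{"fn": "apply_moves", "kwargs": {"commands": [1,-0.0283,0.021,0,0,1,-0.0283,0.021,0,0,1,-0.0283,0.021,0,0,1,0,0,0,0,1,0,0,0.03,0,1,0,0,0.03,0,1,0,0,0,0,1,0,0,0,0]}}

```text
clock: 13.92
tool_pos: [0.6067, 0.0784, 0.0586]
tcp_rot: [-0.001, 0.707, 0.707, -0.001]
force: [0.2, 0.2, -2.8]
opening: 0.469
```

Emit:
{"fn": "apply_moves", "kwargs": {"commands": [1,0,0.0015,0.006,0,1,0,0,0.004,0,1,0,0,0,0,1,0,0,0,0]}}

```text
clock: 14.25
tool_pos: [0.6101, 0.0786, 0.0502]
tcp_rot: [0.0, 0.707, 0.707, 0.001]
force: [-0.5, -0.3, -2.5]
opening: 0.466
```

```bash
python3 - <<'E'
from h import *
s=read_state(); print(s["tool_pos"]); im=camera("wrist"); cv2.imwrite("pics/w4.png",im)
E
```

```text
[0.61011004 0.07861949 0.05016436]
```

View pics/w4.png

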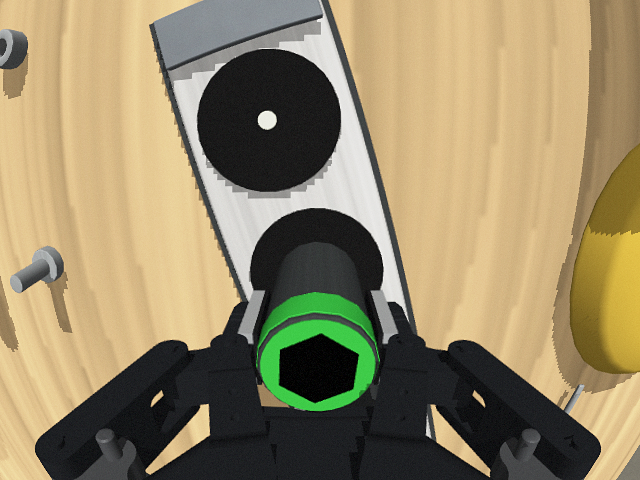

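Green is upright and centred on pad 2 of the row, and the last pad's dot is at (267,120). I'll lower and release it, then go for blue.

Emit:
{"fn": "apply_moves", "kwargs": {"commands": [1,0,0,0.0038,0,1,0,0,0,0,0.3,0,0,0,0,-0.4,0,0,0,0,-1,0,0,0,0,-1,0,0,-0.02,0,-1,0,0,-0.04,0,-1,0,0,-0.04,0]}}

```text
clock: 14.97
tool_pos: [0.6083, 0.0779, 0.1452]
tcp_rot: [-0.001, 0.707, 0.707, -0.002]
force: [1.2, 1.0, -0.4]
opening: 0.997
```

Emit:
{"fn": "apply_moves", "kwargs": {"commands": [-1,-0.0283,-0.0217,0,0,-1,-0.0283,-0.0217,0,0,-1,-0.0283,-0.0217,0,0,-1,-0.0283,-0.0217,0,0,-1,-0.0283,-0.0217,0,0,-1,-0.0283,-0.0217,0,0,-1,-0.0283,-0.0217,0,0,-1,-0.0283,-0.0217,0,0]}}

```text
clock: 15.63
tool_pos: [0.4348, -0.1491, 0.1457]
tcp_rot: [0.0, 0.707, 0.707, 0.0]
force: [-0.0, -1.5, -0.7]
opening: 0.997
```

Emit:
{"fn": "apply_moves", "kwargs": {"commands": [-1,0,0,0,0,-1,0,0,0.03,0,-1,0,0,0,0]}}

```text
clock: 15.88
tool_pos: [0.4337, -0.1476, 0.113]
tcp_rot: [-0.002, 0.708, 0.707, -0.001]
force: [-1.4, 0.4, 0.3]
opening: 1.002
```

```bash
python3 - <<'E'
from h import *
c=calibration("wrist"); s=read_state(); print(s["tool_pos"]); im=camera("wrist")
for n in range(1):
    q=wproj(c,(.4357,-.1473,.055)); print(q)
    cv2.drawMarker(im,tuple(int(x) for x in q.round()),(255,0,255),0,12,1)
cv2.imwrite("pics/w5.png",im)
E
```

```text
[ 0.4336865  -0.14758697  0.11299245]
[321.59012417 260.32665428]
```

View pics/w5.png

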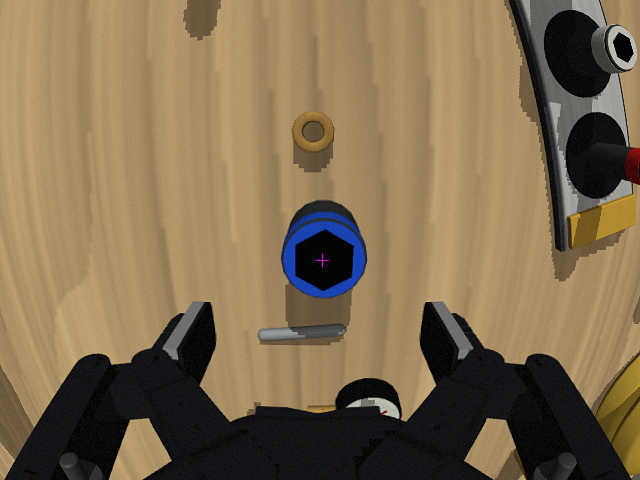

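Blue's mouth is at (324,257), within about 2 mm of prediction, and white and red stand on their pads at right. I'll descend.

Emit:
{"fn": "apply_moves", "kwargs": {"commands": [-1,0.001,0.002,0.03,0,-1,0,0,0.03,0,-1,0,0,0.032,0,-1,0,0,0,0,0,0,0,0,0,1,0,0,0,0,1,0,0,0,0,1,0,0,0,0]}}

```text
clock: 16.6
tool_pos: [0.439, -0.1472, 0.0257]
tcp_rot: [0.001, 0.707, 0.707, 0.001]
force: [-3.0, 0.5, 7.4]
opening: 0.571
```

Emit:
{"fn": "apply_moves", "kwargs": {"commands": [1,0,0,0,0,1,0,0,0,0,1,0,0,0,0]}}

```text
clock: 16.85
tool_pos: [0.439, -0.1472, 0.0257]
tcp_rot: [0.001, 0.707, 0.707, 0.001]
force: [-2.0, -0.0, 5.6]
opening: 0.574
```

Emit:
{"fn": "apply_moves", "kwargs": {"commands": [1,0,0,-0.04,0,1,0,0,-0.04,0,1,0,0,-0.04,0,1,0.0306,0.0147,0,0,1,0.0306,0.0147,0,0,1,0.0306,0.0147,0,0,1,0.0306,0.0147,0,0,1,0.0306,0.0147,0,0]}}

```text
clock: 17.52
tool_pos: [0.5117, 0.0079, 0.145]
tcp_rot: [0.0, 0.707, 0.707, 0.001]
force: [0.3, -0.8, -6.3]
opening: 0.572
```

Emit:
{"fn": "apply_moves", "kwargs": {"commands": [1,0.0306,0.0147,0,0,1,0.0306,0.0147,0,0,1,0.0306,0.0147,0,0,1,0.0306,0.0147,0,0,1,0.0306,0.0147,0,0,1,0,0,0,0,1,0,0,0,0]}}

```text
clock: 18.1
tool_pos: [0.5848, 0.162, 0.1441]
tcp_rot: [-0.0, 0.705, 0.709, 0.0]
force: [-0.9, -1.6, -5.6]
opening: 0.57
```

Emit:
{"fn": "apply_moves", "kwargs": {"commands": [1,0,0,0.03,0,1,0,0,0.03,0,1,0,0,0.025,0,1,0,0,0,0,1,0,0,0,0]}}

```text
clock: 18.52
tool_pos: [0.5839, 0.1575, 0.0584]
tcp_rot: [-0.0, 0.708, 0.707, -0.001]
force: [-0.3, -0.3, -4.4]
opening: 0.57
```

Emit:
{"fn": "apply_moves", "kwargs": {"commands": [1,0.0005,0.001,0.006,0,1,0,0,0.006,0,1,0,0,0.003,0,1,0,0,0,0,1,0,0,0,0]}}

```text
clock: 18.93
tool_pos: [0.5862, 0.1595, 0.0439]
tcp_rot: [0.0, 0.707, 0.707, 0.0]
force: [-0.1, 0.9, -5.8]
opening: 0.572
```

```bash
python3 - <<'E'
from h import *
s=read_state(); print(s["tool_pos"],s["force"]); im=camera("wrist"); cv2.imwrite("pics/w6.png",im)
E
```

```text
[0.58624361 0.15950785 0.04387754] [-0.0730413   0.85420974 -5.78515886]
```

View pics/w6.png

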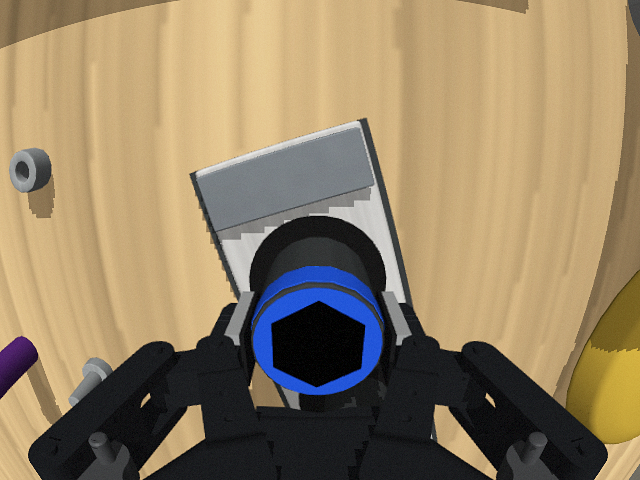

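Blue is upright and centred over the grey-end pad. I'll lower, release, lift and back off for a check.

Emit:
{"fn": "apply_moves", "kwargs": {"commands": [1,0,0,0.003,0,1,0,0,0,0,0.4,0,0,0,0,-0.4,0,0,0,0,-1,0,0,0,0,-1,0,0,-0.02,0,-1,0,0,-0.04,0,-1,0,0,-0.04,0]}}

```text
clock: 19.65
tool_pos: [0.5852, 0.1589, 0.1408]
tcp_rot: [-0.0, 0.707, 0.707, -0.001]
force: [1.2, 0.8, -0.2]
opening: 0.999
```

Emit:
{"fn": "apply_moves", "kwargs": {"commands": [-1,0,0,-0.03,0,-1,0.035,-0.016,0,0,-1,0.035,-0.016,0,0,-1,0.035,-0.016,0,0,-1,0.035,-0.016,0,0,-1,0.035,-0.016,0,0,-1,0.035,-0.016,0,0,-1,0,0,0,0]}}

```text
clock: 20.32
tool_pos: [0.4848, 0.3792, 0.1704]
tcp_rot: [-0.002, 0.703, 0.712, 0.001]
force: [-0.5, 1.1, -0.2]
opening: 1.0
```

```bash
python3 - <<'E'
from h import *
s=read_state(); print(s["clock"],s["tool_pos"])
a=camera("top");b=camera("scene")
t=cv2.resize(a[130:330,190:540],None,fx=2.2,fy=2.2,interpolation=cv2.INTER_CUBIC); cv2.imwrite("pics/f1.png",t); cv2.imwrite("pics/f2.png",b)
for n,p,h in zip("rwgb",((.6547,-.0797),(.6314,-.0008),(.6079,.0779),(.5851,.1576)),(.06,.048,.075,.055)):
    q=proj("top",(*p,.015+h)); print(n,q.round(1),((q-[190,130])*2.2).round(1))
E
```

```text
20.3167 [0.48483584 0.37916423 0.17035909]
r [379.3 172.4] [416.5  93.4]
w [333.2 187.4] [315.1 126.2]
g [286.4 197.7] [212.2 148.9]
b [240.9 213.1] [111.9 182.8]
```

View pics/f1.png

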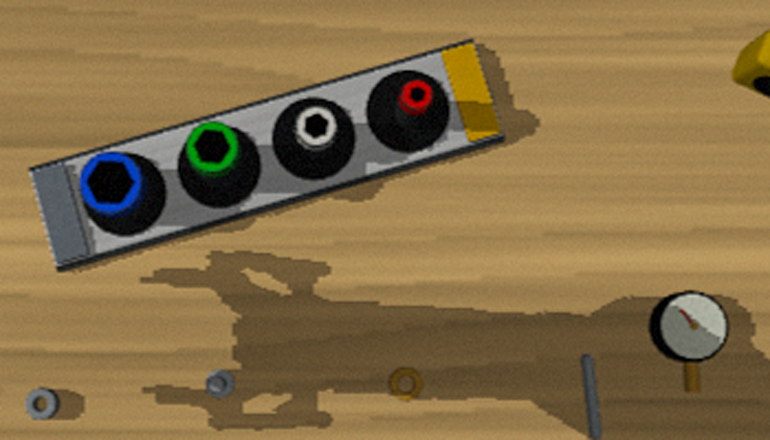

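View pics/f2.png

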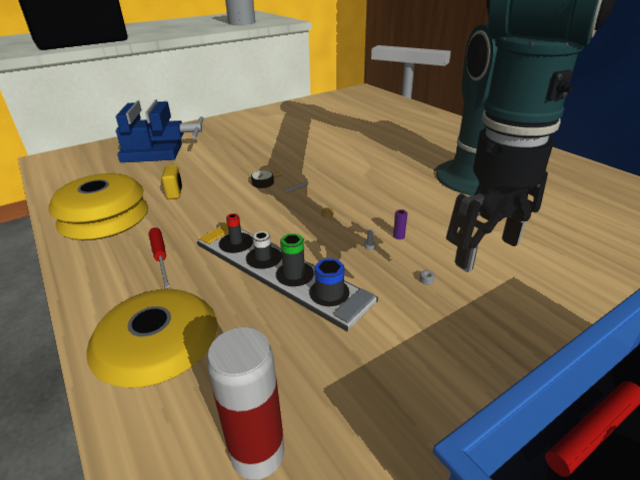

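The top faces appear at (417,95), (316,125), (212,148) and (111,182) in the crop, all within about 2 crop pixels (2 mm) of the on-pad predictions. All four stand upright, the gauge looks unmoved and the arm is clear.

```bash
python3 -c "
from cell import *
print(sign_off())"
```

```text
the job is handed in; nothing more can be done
None
```

All four sockets are back on the tray in order of width, and the job is handed in. From the yellow end to the grey end they stand red, white, green, blue, one to a pad. It took about 20 s of the 102 s allowed.

In the last top and scene pictures all four stand upright. Their top faces are about 2 mm or less from where a centred socket should appear, against the 12 mm allowed. By eye, the gauge looks unmoved (I did not re-measure it) and the purple look-alike was left alone. The gripper was open and clear of everything.

No check failed. The only disagreement was an offset of about 2 mm between the pad positions from the wrist camera and from the top camera. I allowed about 1 mm for it when placing white, green and blue.

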